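# Release and slide back a terminal cover

## Task

On the grey test unit, press the orange snap tab fully in, then push the released blue cover along its rails, past the tab, until all the terminals are bare. Only push the cover, never lift or tip it; leave it lying flat on the rails, not hanging over their end, and leave the other things where they stand.

Things in the scene. Friction and masses are not known exactly. Their poses are not given: they have to be found in the camera images.
- unit: Grey bench test unit, fixed, 200 x 270 x 60 mm, at any yaw. Origin at bench height under the mid-line of the cover's track (not the unit's middle): it spans x -75..+125, y -125..+145 mm. z up; +y is the way the cover slides off. Top (deck) at z = 60 mm. A white strip at x = 65..121 mm carries the adapter.
- rail_end (a point): Mid-line of the track at the rails' +y end (unit x 0, y 145, z 72 mm). Two black rails run the unit's full y length: ledges with tops at z = 72 mm, x = 43..55 mm either side, with walls outside them (x 55..63) up to z = 82 mm; the cover rides between the walls with 2 mm play each side. Back stops on the ledges behind the seated cover (y -87..-82 mm) reach z = 81 mm.
- terminals (a point): Centre of the white terminal strip with 8 brass screws (unit x 0, y -41, z 69 mm, the screw tops). It covers x within 37 mm, y -74..-8 mm, and is hidden under the seated cover.
- cover: Loose blue cover, 0.1 to 0.2 kg: plate 106 (x) x 84 (y) x 12 mm with a raised push ledge on its trailing (-y) edge, 80 (x) x 12 (y) mm, top 27 mm above the underside. Origin at the centre of the underside, axes as the unit's. Seated at unit x 0, y -39, z 72 mm; terminals bare past y +34; overhangs the rails past y +103. Slides with light friction, stays where it is left.
- cover_ledge (a point): Point on the cover's trailing upright face (plate edge and ledge are flush), mid-width, 20 mm above its underside: push here toward +y of the unit.
- tab (a joint): Travel of the orange snap tab straight down into the unit, m: 0 out, 0.014 fully in against a firm stop. Takes about 5 N to move and stays where it is left (no spring back). Out, it blocks the cover; the cover passes over it only when it is in by more than 0.010.
- tab_press (a point): Where to press the tab: on its flat top. The tab is 34 (x) x 46 (y) mm, at unit x within 17 mm, y +6..+52 mm; this point is at x 0, y +34 mm. Its top is at z = 82 mm when out and 68 mm (8 mm above the deck) when fully in; at the start it is 0 to 3 mm in.
- adapter: Bystander: small red and brass plug adapter, 22 mm across, 38 mm high, standing loose on the unit's white strip. Origin at its foot.
- jar: Bystander: jar, 48 mm across, 70 mm high, standing loose on the bench beside the unit. Origin at its foot.
- bin: Bystander: open blue parts bin 150 x 100 x 60 mm, loose on the bench. Origin under its centre.
- pot: Bystander: open metal pen pot, 76 mm across, 95 mm high, loose on the bench. Origin at its foot.
Not all that is in view belongs to the job. What is shaped like the cover but brown is not meant.

How it is judged:
By the outcome, as a careful person would: the job done as asked, in the order asked, and still so for the second after the job is handed in, with the robot touching nothing.
It also fails if it takes over 40 s, if anything falls off the work surface, if the arm or the gripper's body presses on something with over 40 N, if the wrist force passes 120 N, or if a joint passes its speed limit or range.

## Robot

A 6-joint arm with a two-finger parallel gripper is mounted at the origin on the work surface. World frame = base frame: x ahead of the robot, y to its left, z up, the work surface at z = 0. Lengths are in m, angles in rad, forces in N, time in s.
With the tool pointing down it reaches from about 0.3 to 0.825 m from the base axis. Payload 5.4 kg.
Tool frame: the origin (TCP) lies midway between the tips of the shut fingers; the grasp point (between the pads) lies 19 mm behind it; z points along the fingers, y is the line along which they close (so a half turn about z gives the same grasp; the last joint's range is limited). The gripper opens to 92 mm and grips with 3 to 60 N. Pads are 20 mm wide; open, the fingers measure 128 mm over their backs; the gripper's body (75 mm by 189 mm) begins 69 mm behind the grasp point.
Start: joints at [-1.503, 0.158, 1.597, -0, 1.386, -0.21], TCP at [0.158, -0.553, 0.215] pointing down, gripper open.
Joint ranges: [-2.91, 2.91], [-0.94, 2.29], [0.18, 2.7], [-1.29, 4.43], [0.17, 2.64], [-3, 3]. Speed limits (rad/s): [2.57, 2.57, 3.14, 3.14, 3.14, 3.14].

## Interface

Orientations are given as a unit quaternion [w, x, y, z].
In Python, from bench import manip gives the robot as it stands.
- The arm moves only by the tool servo_tool, never from a script. Its argument "increments" is a list of rows, each a list of 6 numbers: the shift along the tool's x, y, z in mm, then the turn, a rotation vector about the tool's x, y, z in degrees. A call has 1 to 8 rows; each row shifts and turns the commanded pose from where the row before left it, along the tool's axes as they then stand; what a row does not reach is not made up. A row lasts 1/10 s, in which the tool goes at most 50 mm and 8.59 degrees, less where a joint would pass 70% of its speed; a pose out of reach is approached as far as the arm can. A call with a gripper value outside its range is refused whole. "jaw" is the opening, from -1 (shut) to 1 (fully open), so that 0 is half open, set as the call begins (left out, the last holds). The fingers move at their own pace and stop on an object; "squeeze" is the grip in N (left out, the last holds). Time passes only in rows, so rows that do not move let the fingers close. It gives the time, the measured TCP pose, the force, the opening and the grip force at its end, in the units of the state.
- manip.state(): the state, without advancing time (a new reading comes with each control period).
- manip.capture(name): name is "side" or "top" or "wrist"; returns (picture, depth): 384x512x3 uint8, red, green, blue; 384x512 float32, m along the optical axis (not along the pixel's ray), 0 where there is no reading.
- manip.calibration(name): a dict with "fx", "fy", "cx", "cy" (pixels), "rvec" (rotation vector, rad) and "tvec" (3), from world to camera coordinates, as OpenCV has them; the wrist camera has in their place "tool_from_camera" (4x4, takes a point from camera to tool coordinates, whose origin is the TCP and whose axes are the flange's). Camera axes: x right, y down, z forward; pixel columns grow to the right and rows downward; lengths in m; the calibration is good to about 2 mm. A picture is of the moment at which its call begins: read the wrist's pose just before it. calibration takes no time and is no camera call.
- manip.sign_off(): hands the job in; it is judged then, once.
The state is a dict: "time": time; "q": joint angles; "qvel": joint speeds; "tau": joint torques, N m; "tcp_pos": TCP position; "ee_rot": TCP orientation; "wrist_force": force on the tool from outside, world axes, zero at the start; "moment": the same for the moment, N m; "gripper_width": opening from 0.0 (shut) to 1.0 (fully open); "grasp_force": force on a finger pad.
Only numpy, scipy, OpenCV 4.12 (cv2) and the standard library are available. Lean on these libraries where they do the work, as an engineer would, in place of code of your own. Each camera call takes 0.05 s, during which the arm holds its last target. There are 200 camera calls.

## Working session

There is one attempt and no reset: what is moved stays moved. The work goes in short steps, Python scripts to look and compute and a tool call to move; the robot and the scene stay as the last step left them, time stands still between calls to the robot, and variables do not carry over. Pictures are saved under pics/ and viewed, at most 10 in all, crops included, and the job is handed in when it is done.

Besides the shell and the picture viewer there is one more tool, called as name([rows], argument=value, ...), one row to a line, values as JSON. servo_tool: Moves the arm, as the interface text tells. Its arguments: {"type":"object","properties":{"increments":{"type":"array"},"jaw":{"type":"number"},"squeeze":{"type":"number"}},"required":["increments"]}

```bash
mkdir -p pics; ls; python3 - <<'E'
from bench import manip
import cv2,numpy as np
s=manip.state();print(s)
for n in ("top","side"):
    p,d=manip.capture(n);np.savez(f"pics/{n}0.npz",p=p,d=d)
    cv2.imwrite(f"pics/{n}0.png",p[:,:,::-1]);print(n,manip.calibration(n),(d>0).mean())
print(manip.calibration("wrist"))
E
```

```text
pics
{'time': 0.0, 'q': array([-1.50308584e+00,  1.59080413e-01,  1.59823255e+00, -1.43234994e-06,
        1.38619865e+00, -2.10078344e-01]), 'qvel': array([ 0.00070208,  0.00017152,  0.00181881,  0.00106688, -0.00049297,
       -0.00020206]), 'tau': array([ 2.14964297e-03, -3.85575628e+01, -3.22105050e+01,  7.02235498e-02,
        3.80387041e-02, -1.40072380e-04]), 'tcp_pos': array([ 0.15762965, -0.55231426,  0.21360115]), 'ee_rot': array([-9.57102124e-04,  9.90369193e-01,  1.38448331e-01,  6.75399279e-05]), 'wrist_force': array([-0.23534705, -0.00922165, -0.14748236]), 'moment': array([0.02873321, 0.00571703, 0.01475153]), 'grasp_force': 0.0, 'gripper_width': 0.9981726853333764}
top {'fx': 387.7381536751867, 'fy': 387.7381536751867, 'cx': 247.78226444477053, 'cy': 193.5467215902734, 'rvec': array([ 2.16718343, -2.13025062,  0.12667516]), 'tvec': array([-0.00236879,  0.64620867,  1.08883031])} 0.9961344401041666
side {'fx': 434.20967475302615, 'fy': 434.20967475302615, 'cx': 243.83064564240544, 'cy': 192.87985638765878, 'rvec': array([ 0.30293374, -2.59584506,  1.51963692]), 'tvec': array([0.60393962, 0.136562  , 1.16049808])} 0.9958292643229166
{'fx': 294.36834855604366, 'fy': 294.36834855604366, 'cx': 256.0283151405244, 'cy': 194.0107893985693, 'tool_from_camera': array([[-6.79645905e-04, -9.71438339e-01, -2.37291153e-01,
         6.64700419e-02],
       [ 9.99999547e-01, -8.18532221e-04,  4.86777462e-04,
         1.22704787e-05],
       [-6.67104743e-04, -2.37290714e-01,  9.71438455e-01,
        -1.70542166e-01],
       [ 0.00000000e+00,  0.00000000e+00,  0.00000000e+00,
         1.00000000e+00]])}
```

View pics/top0.png

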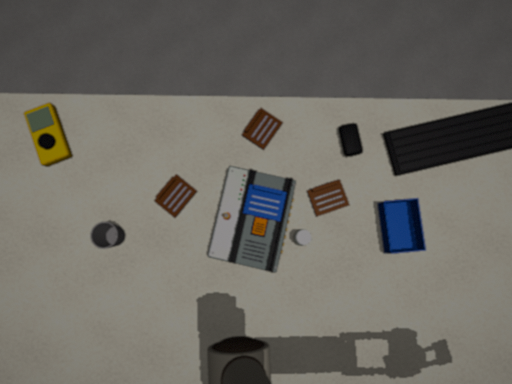

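View pics/side0.png

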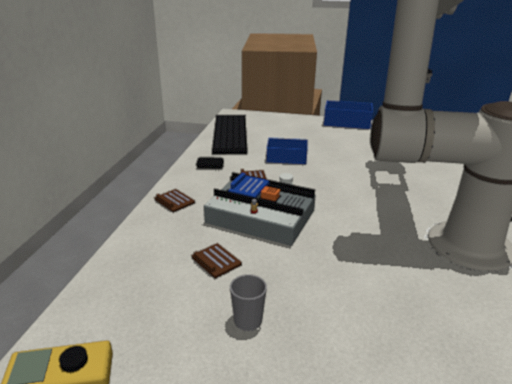

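The top view shows the unit at about (252,219), with the blue cover at (265,202) and the orange tab at (259,227). The white strip is on the left, so unit +y points down in the image, toward the robot. The adapter is at (227,216) and the jar at (302,237). The side view agrees.

```bash
cat > h.py <<'E'
import numpy as np,cv2
from bench import manip
from scipy.spatial.transform import Rotation as R
def cam(name,s=None):
    c=manip.calibration(name)
    if name=="wrist":
        s=s or manip.state();q=s["ee_rot"];T=np.eye(4);T[:3,:3]=R.from_quat([*q[1:],q[0]]).as_matrix();T[:3,3]=s["tcp_pos"]
        T=T@c["tool_from_camera"];return c,T[:3,:3],T[:3,3]
    r=cv2.Rodrigues(c["rvec"])[0];return c,r.T,-r.T@c["tvec"]
def rays(c,uv):
    uv=np.atleast_2d(uv).astype(float);return np.c_[(uv[:,0]-c["cx"])/c["fx"],(uv[:,1]-c["cy"])/c["fy"],np.ones(len(uv))]
def plane(C,uv,z):
    c,r,o=C;w=rays(c,uv)@r.T;return o+w*((z-o[2])/w[:,2])[:,None]
def cloud(C,d):
    c,r,o=C;v,u=np.mgrid[:384,:512];w=rays(c,np.c_[u.ravel(),v.ravel()])*d.reshape(-1,1);return (w@r.T+o).reshape(384,512,3)
E
python3 - <<'E'
from h import *
f=np.load("pics/top0.npz");p,d=f["p"],f["d"];C=cam("top");W=cloud(C,d)
hsv=cv2.cvtColor(p,cv2.COLOR_RGB2HSV)
roi=np.zeros((384,512),bool);roi[155:280,195:325]=1
m=roi&(W[...,2]>.045)&(W[...,2]<.11)
m=cv2.morphologyEx(m.astype(np.uint8),cv2.MORPH_OPEN,np.ones((3,3)))
n,l,st,ce=cv2.connectedComponentsWithStats(m);i=1+st[1:,4].argmax();pts=W[l==i][:,:2]
rc=cv2.minAreaRect((pts*1000).astype(np.float32));print("unit rect",rc,st[i],"bench z",np.median(W[290:380,20:150,2]))
for nm,lo,hi,z in(("blue",(100,120,60),(125,255,255),.084),("orange",(8,150,120),(20,255,255),.081)):
    k=roi&(cv2.inRange(hsv,lo,hi)>0);vv,uu=np.nonzero(k);P=plane(C,np.c_[uu,vv],z)
    print(nm,k.sum(),uu.mean(),vv.mean(),P.mean(0),cv2.minAreaRect((P[:,:2]*1000).astype(np.float32)),"z",np.percentile(W[k][:,2],[5,50,95]))
cv2.imwrite("pics/crop.png",cv2.resize(p[155:285,195:325,::-1],(600,600),interpolation=cv2.INTER_CUBIC))
E
```

```text
unit rect ((575.1751098632812, -4.203224182128906), (201.1979522705078, 270.8247375488281), 78.08500671386719) [ 208  166   88  106 6609] bench z 0.0004908125237206296
blue 973 264.54367934224047 201.4295991778006 [ 0.61929319 -0.03909032  0.084     ] ((617.4813842773438, -38.51506042480469), (108.92745971679688, 87.43975830078125), 77.90804290771484) z [0.07973242 0.08436011 0.09961661]
orange 123 259.0325203252033 225.04065040650406 [ 0.55318377 -0.02467856  0.081     ] ((557.6612548828125, 11.60357666015625), (106.7856216430664, 43.60630798339844), 79.74348449707031) z [0.07783561 0.08195462 0.08516914]
```

View pics/crop.png

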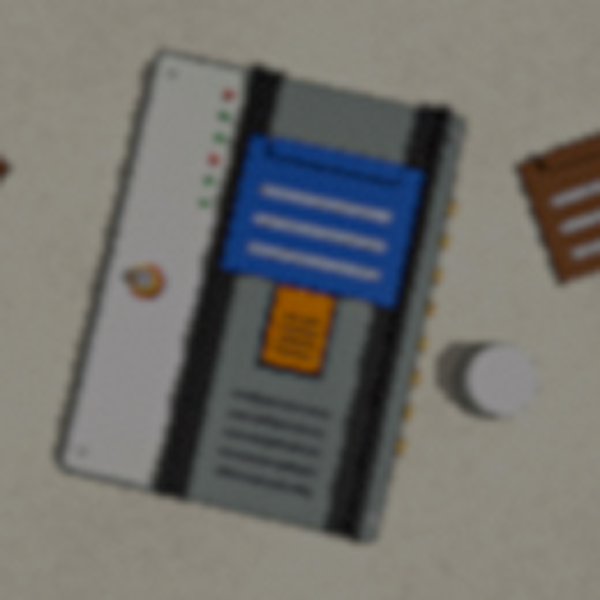

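The measurements fit the given sizes:

| Item | Measured |
|---|---|
| Unit outline | 201 x 271 mm |
| Unit yaw | 78.1° |
| Unit origin | (579.8, -30.7) mm |
| Predicted cover centre | (618.0, -38.8) |
| Seen cover centre | (617.5, -38.5) |

Next I turn the tool 27.8° so its x axis lies along unit -y, shut the jaw and travel above the tab.

servo_tool([
  [0, 0, 0, 0, 0, 7],
  [0, 0, 0, 0, 0, 7],
  [0, 0, 0, 0, 0, 7],
  [0, 0, 0, 0, 0, 6.8],
  [10, -20, 0, 0, 0, 0],
  [19, -42, 0, 0, 0, 0],
  [19, -42, 0, 0, 0, 0],
  [19, -42, 0, 0, 0, 0],
], jaw=-1, squeeze=10)

```text
time: 0.9
tcp_pos: [0.2539, -0.4222, 0.214]
ee_rot: [-0.001, 0.995, -0.104, -0.0]
wrist_force: [0.2, 0.7, -0.0]
gripper_width: 0.329
grasp_force: 0.0
```

servo_tool([
  [19, -42, 0, 0, 0, 0],
  [19, -42, 0, 0, 0, 0],
  [19, -42, 0, 0, 0, 0],
  [19, -42, 0, 0, 0, 0],
  [19, -42, 0, 0, 0, 0],
  [19, -42, 0, 0, 0, 0],
  [19, -42, 0, 0, 0, 0],
  [19, -42, 0, 0, 0, 0],
])

```text
time: 1.7
tcp_pos: [0.4718, -0.1245, 0.2144]
ee_rot: [-0.0, 0.995, -0.103, -0.0]
wrist_force: [0.2, -0.7, -0.4]
gripper_width: 0.004
grasp_force: 0.0
```

```bash
cat >> h.py <<'E'
YAW=np.deg2rad(78.08);O=np.array([.5798,-.0307]);UX=np.array([np.cos(YAW),np.sin(YAW)]);UY=np.array([-UX[1],UX[0]])
def unit(P): P=np.atleast_2d(P);return np.c_[(P[:,:2]-O)@UX,(P[:,:2]-O)@UY,P[:,2]]*1000
def rep(gx,gy,gz):
    s=manip.state();q=s["ee_rot"];r=R.from_quat([*q[1:],q[0]]).as_matrix();t=np.r_[O+(gx*UX+gy*UY)/1000,gz/1000]
    print("t",s["time"],"unit",unit(s["tcp_pos"]).round(1),"F",s["wrist_force"].round(1),"w",s["gripper_width"]);print("tool move mm",((t-s["tcp_pos"])@r*1000).round(1),"tooly yaw err deg",np.rad2deg(np.arctan2(-r[:2,1]@UY,-r[:2,1]@UX)).round(2),"z",r[2].round(4),"q",s["q"].round(2))
E
python3 -c "
from h import *
rep(0,34,100)"
```

```text
t 1.7 unit [[-114.1   86.3  214.4]] F [ 0.2 -0.7 -0.4] w 0.003824190326568951
tool move mm [  52.4 -114.   114.3] tooly yaw err deg 0.04 z [-2.e-04  0.e+00 -1.e+00] q [-0.51 -0.07  1.83 -0.    1.38  1.27]
```

servo_tool([
  [18, -40, 0, 0, 0, 0],
  [18, -40, 0, 0, 0, 0],
  [16, -34, 0, 0, 0, 0],
  [0, 0, 30, 0, 0, 0],
  [0, 0, 40, 0, 0, 0],
  [0, 0, 30, 0, 0, 0],
  [0, 0, 10, 0, 0, 0],
  [0, 0, 0, 0, 0, 0],
])

```text
time: 2.5
tcp_pos: [0.5443, -0.0252, 0.1031]
ee_rot: [-0.0, 0.995, -0.104, -0.002]
wrist_force: [0.9, -0.4, 0.6]
gripper_width: 0.005
grasp_force: 0.0
```

```bash
python3 - <<'E'
from h import *
rep(0,34,68)
C=cam("wrist");p,d=manip.capture("wrist");cv2.imwrite("pics/w1.png",p[:,:,::-1])
W=cloud(C,d);hsv=cv2.cvtColor(p,cv2.COLOR_RGB2HSV)
for n,lo,hi in(("blue",(100,120,40),(125,255,255)),("orange",(8,150,80),(20,255,255))):
    k=cv2.inRange(hsv,lo,hi)>0;U=unit(W[k]);U=U[(abs(U[:,0])<70)&(abs(U[:,1])<120)]
    print(n,len(U),np.percentile(U,[1,50,99],axis=0).round(1).tolist())
E
```

```text
t 2.5 unit [[ -2.   35.9 103.1]] F [ 0.9 -0.4  0.6] w 0.004673355627550282
tool move mm [ 2. -2. 35.] tooly yaw err deg 0.03 z [-3.7e-03 -2.0e-04 -1.0e+00] q [-0.27  0.2   1.78  0.    1.16  1.51]
blue 22522 [[-54.4, -78.9, 77.1], [-2.0, -44.3, 84.7], [52.2, 2.9, 100.8]]
orange 2104 [[-19.1, -31.2, 62.0], [-2.0, 18.2, 82.3], [16.4, 37.5, 273.3]]
```

View pics/w1.png

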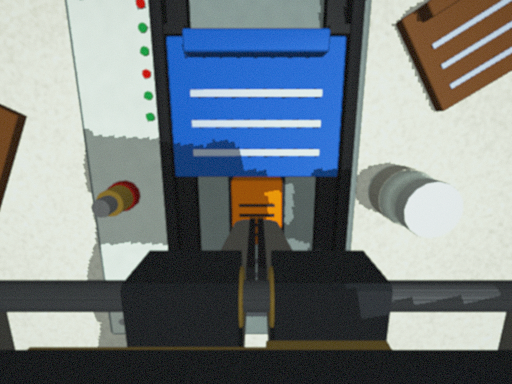

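The wrist view shows the shut fingers over the tab at (257,200). The cover is at (258,105), square between the rails, and the adapter at (118,197) and jar at (430,200) are clear. I press down slowly.

servo_tool([
  [2, -2, 8, 0, 0, 0],
  [0, 0, 8, 0, 0, 0],
  [0, 0, 4, 0, 0, 0],
  [0, 0, 3, 0, 0, 0],
  [0, 0, 3, 0, 0, 0],
  [0, 0, 2, 0, 0, 0],
  [0, 0, 2, 0, 0, 0],
  [0, 0, 0, 0, 0, 0],
])

```text
time: 3.35
tcp_pos: [0.5479, -0.024, 0.0745]
ee_rot: [-0.0, 0.995, -0.104, -0.0]
wrist_force: [-1.3, -0.1, 2.0]
gripper_width: 0.006
grasp_force: 1.4
```

servo_tool([
  [0, 0, 1, 0, 0, 0],
  [0, 0, 1, 0, 0, 0],
  [0, 0, 1, 0, 0, 0],
  [0, 0, 0, 0, 0, 0],
])

```text
time: 3.75
tcp_pos: [0.5479, -0.0239, 0.0715]
ee_rot: [-0.0, 0.995, -0.104, 0.0]
wrist_force: [-2.0, 0.9, 3.7]
gripper_width: 0.011
grasp_force: 1.8
```

servo_tool([
  [0, 0, 1, 0, 0, 0],
  [0, 0, 1, 0, 0, 0],
  [0, 0, 1, 0, 0, 0],
  [0, 0, 0, 0, 0, 0],
])

```text
time: 4.15
tcp_pos: [0.5479, -0.024, 0.0684]
ee_rot: [-0.0, 0.995, -0.104, 0.0]
wrist_force: [-1.2, 0.4, 3.0]
gripper_width: 0.007
grasp_force: 1.7
```

servo_tool([
  [0, 0, 0.5, 0, 0, 0],
  [0, 0, 0.5, 0, 0, 0],
  [0, 0, 0, 0, 0, 0],
])

```text
time: 4.45
tcp_pos: [0.548, -0.024, 0.0683]
ee_rot: [0.0, 0.995, -0.103, -0.0]
wrist_force: [-3.7, 2.2, 9.2]
gripper_width: 0.005
grasp_force: 4.6
```

The tool has met the firm stop at z = 68.3 mm. I press a touch more to confirm it.

servo_tool([
  [0, 0, 0.5, 0, 0, 0],
  [0, 0, 0.5, 0, 0, 0],
  [0, 0, 0, 0, 0, 0],
])

```text
time: 4.75
tcp_pos: [0.548, -0.024, 0.0681]
ee_rot: [0.0, 0.995, -0.103, -0.0]
wrist_force: [-6.9, 1.7, 15.5]
gripper_width: 0.004
grasp_force: 7.6
```

servo_tool([
  [0, 0, -10, 0, 0, 0],
  [0, 0, -20, 0, 0, 0],
  [0, 0, -25, 0, 0, 0],
  [25, 0, -5, 0, 0, 0],
  [40, 0, 0, 0, 0, 0],
  [40, 0, 0, 0, 0, 0],
  [30, 0, 0, 0, 0, 0],
  [0, 0, 0, 0, 0, 0],
])

```text
time: 5.55
tcp_pos: [0.6826, -0.0529, 0.1255]
ee_rot: [0.0, 0.995, -0.104, 0.001]
wrist_force: [-0.2, 0.2, 0.1]
gripper_width: 0.005
grasp_force: 0.0
```

```bash
python3 - <<'E'
from h import *
rep(0,-101,84)
C=cam("top");p,d=manip.capture("top");cv2.imwrite("pics/t2.png",cv2.resize(p[155:285,195:325,::-1],(600,600)))
W=cloud(C,d);hsv=cv2.cvtColor(p,cv2.COLOR_RGB2HSV)
U=unit(W.reshape(-1,3));k=(cv2.inRange(hsv,(8,150,80),(20,255,255))>0).ravel()&(abs(U[:,0])<20)&(U[:,1]>0)&(U[:,1]<60)
print(k.sum(),np.percentile(U[k],[5,50,95],axis=0).round(1).tolist())
E
```

```text
t 5.55 unit [[  -0.5 -105.2  125.5]] F [-0.2  0.2  0.1] w 0.005351469349045799
tool move mm [-4.2 -0.5 41.5] tooly yaw err deg 0.0 z [ 1.8e-03  1.0e-04 -1.0e+00] q [-0.25  0.51  1.34  0.    1.29  1.53]Traceback (most recent call last):
  File "<stdin>", line 6, in <module>
    return _quantile_unchecked(
        a, q, axis, out, overwrite_input, method, keepdims, weights)
    return _ureduce(a,
                    func=_quantile_ureduce_func,
    ...<5 lines>...
                    overwrite_input=overwrite_input,
                    method=method)
    r = func(a, **kwargs)
    result = _quantile(arr,
                       quantiles=q,
    ...<2 lines>...
                       out=out,
                       weights=wgt)
    slices_having_nans = np.isnan(arr[-1, ...])
                                  ~~~^^^^^^^^^
IndexError: index -1 is out of bounds for axis 0 with size 0
```

The arm hides the tab from the top camera. The firm stop at z = 68.1 mm with 15.5 N shows it is fully in. Next I descend behind the cover and start the push.

servo_tool([
  [0, 0, 20, 0, 0, 0],
  [0, 0, 15, 0, 0, 0],
  [0, 0, 6.5, 0, 0, 0],
  [0, 0, 0, 0, 0, 0],
  [-8, 0, 0, 0, 0, 0],
  [-5, 0, 0, 0, 0, 0],
  [-4, 0, 0, 0, 0, 0],
  [-4, 0, 0, 0, 0, 0],
])

```text
time: 6.4
tcp_pos: [0.6598, -0.0475, 0.0861]
ee_rot: [0.0, 0.995, -0.104, 0.001]
wrist_force: [1.1, 0.7, 1.0]
gripper_width: 0.005
grasp_force: 0.6
```

```bash
python3 -c "
from h import *
rep(0,18,84)"
```

```text
t 6.4 unit [[  0.1 -81.8  86.1]] F [1.1 0.7 1. ] w 0.0047005768291782735
tool move mm [-99.8   0.    1.9] tooly yaw err deg 0.04 z [ 2.2e-03  1.0e-04 -1.0e+00] q [-0.25  0.49  1.44  0.    1.2   1.52]
```

servo_tool([
  [-5, 0, 0, 0, 0, 0],
  [-5, 0, 0, 0, 0, 0],
  [-5, 0, 0, 0, 0, 0],
  [-5, 0, 0, 0, 0, 0],
  [-5, 0, 0, 0, 0, 0],
  [-5, 0, 0, 0, 0, 0],
  [-5, 0, 0, 0, 0, 0],
  [-5, 0, 0, 0, 0, 0],
])

```text
time: 7.2
tcp_pos: [0.6199, -0.0391, 0.0851]
ee_rot: [-0.0, 0.995, -0.104, -0.0]
wrist_force: [0.7, -0.5, 1.0]
gripper_width: 0.004
grasp_force: 0.6
```

```bash
cat > look.py <<'E'
from h import *
import sys
rep(0,18,84)
C=cam("top");p,d=manip.capture("top");cv2.imwrite(f"pics/{sys.argv[1]}.png",cv2.resize(p[155:285,195:325,::-1],(600,600)))
C2=cam("wrist");p2,d2=manip.capture("wrist");cv2.imwrite(f"pics/{sys.argv[1]}w.png",p2[:,:,::-1])
for C,p,d in((C,p,d),(C2,p2,d2)):
    U=unit(cloud(C,d).reshape(-1,3));hsv=cv2.cvtColor(p,cv2.COLOR_RGB2HSV)
    k=(cv2.inRange(hsv,(100,120,30),(125,255,255))>0).ravel()&(abs(U[:,0])<60)&(abs(U[:,1])<180)&(U[:,2]>60)
    if k.sum()>9: print(k.sum(),np.percentile(U[k],[1,50,99],axis=0).round(1).tolist())
E
python3 look.py m1
```

```text
t 7.2 unit [[  0.1 -41.   85.1]] F [ 0.7 -0.5  1. ] w 0.004108533712423993
tool move mm [-59.    0.    1.1] tooly yaw err deg 0.04 z [-1.e-04 -0.e+00 -1.e+00] q [-0.26  0.4   1.57  0.    1.17  1.52]
832 [[-53.5, -22.7, 72.5], [1.3, 11.8, 84.3], [55.3, 83.1, 1163.2]]
1612 [[-53.7, -72.0, 71.6], [0.1, -29.8, 84.0], [51.0, 42.0, 213.6]]
```

The cover is moving at about 1 N. I push the remaining 59 mm and ease off at the end.

servo_tool([
  [-6, 0, 0, 0, 0, 0],
  [-6, 0, 0, 0, 0, 0],
  [-6, 0, 0, 0, 0, 0],
  [-6, 0, 0, 0, 0, 0],
  [-6, 0, 0, 0, 0, 0],
  [-6, 0, 0, 0, 0, 0],
  [-6, 0, 0, 0, 0, 0],
  [-5, 0, 0, 0, 0, 0],
])

```text
time: 8.1
tcp_pos: [0.5739, -0.0294, 0.0851]
ee_rot: [-0.0, 0.995, -0.104, -0.0]
wrist_force: [0.7, 0.6, -1.4]
gripper_width: -0.001
grasp_force: 0.3
```

servo_tool([
  [-4, 0, 0, 0, 0, 0],
  [-3, 0, 0, 0, 0, 0],
  [-2, 0, 0, 0, 0, 0],
  [-2, 0, 0, 0, 0, 0],
  [-1, 0, 0, 0, 0, 0],
  [0, 0, 0, 0, 0, 0],
  [8, 0, 0, 0, 0, 0],
  [20, 0, 0, 0, 0, 0],
])

```text
time: 8.9
tcp_pos: [0.5897, -0.0326, 0.0848]
ee_rot: [-0.0, 0.995, -0.103, -0.001]
wrist_force: [0.6, -0.1, -0.1]
gripper_width: 0.007
grasp_force: 0.0
```

servo_tool([
  [0, 0, -20, 0, 0, 0],
  [0, 0, -40, 0, 0, 0],
  [40, 0, -40, 0, 0, 0],
  [45, 0, 0, 0, 0, 0],
  [20, 0, 0, 0, 0, 0],
  [0, 0, 0, 0, 0, 0],
])

```text
time: 9.5
tcp_pos: [0.6901, -0.0544, 0.1798]
ee_rot: [0.0, 0.995, -0.104, 0.0]
wrist_force: [-0.1, -0.1, 0.3]
gripper_width: 0.005
grasp_force: 0.0
```

```bash
python3 look.py m2
```

```text
t 9.5 unit [[  -0.4 -112.8  179.8]] F [-0.1 -0.1  0.3] w 0.005498883409265074
tool move mm [-130.9   -0.4   95.8] tooly yaw err deg 0.01 z [ 6.e-04  1.e-04 -1.e+00] q [-0.25  0.48  1.26 -0.    1.39  1.53]
749 [[-31.7, -143.0, 69.1], [-0.1, 28.3, 97.3], [39.6, 53.9, 307.7]]
```

View pics/m2.png

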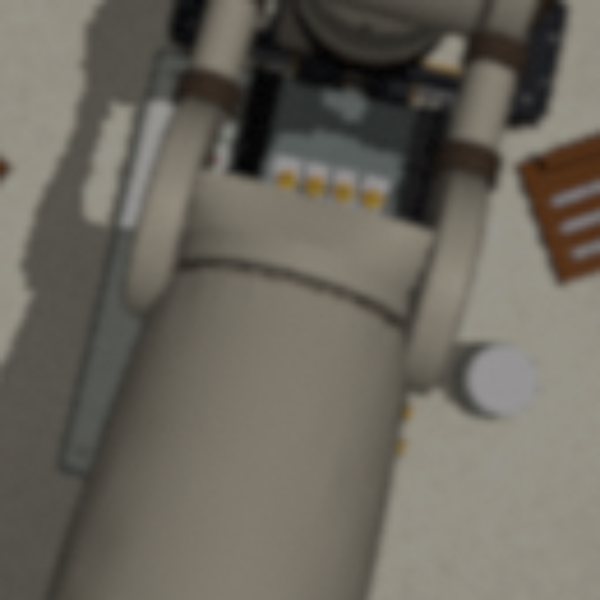

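View pics/m2w.png

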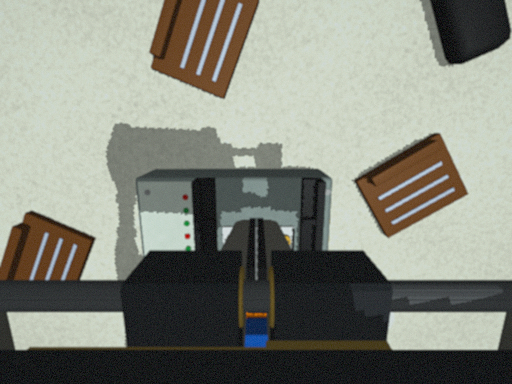

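The arm hides the cover in both views. The terminals at (285-375,180-195) in the top view are bare. I swing the arm aside to check the cover itself.

servo_tool([
  [0, 20, -20, 0, 0, 0],
  [0, 40, 0, 0, 0, 0],
  [0, 45, 0, 0, 0, 0],
  [0, 45, 0, 0, 0, 0],
  [0, 45, 0, 0, 0, 0],
  [0, 45, 0, 0, 0, 0],
  [0, 40, 0, 0, 0, 0],
  [0, 0, 0, 0, 0, 0],
])

```text
time: 10.4
tcp_pos: [0.6277, -0.3321, 0.2001]
ee_rot: [0.001, 0.994, -0.106, -0.001]
wrist_force: [0.1, 0.6, 0.4]
gripper_width: 0.004
grasp_force: 0.0
```

```bash
python3 look.py m3
```

```text
t 10.4 unit [[-285.  -109.2  200.1]] F [0.1 0.6 0.4] w 0.004104548405908717
tool move mm [-128.5 -284.5  115.9] tooly yaw err deg -0.29 z [-0.0011  0.0014 -1.    ] q [-0.66  0.52  1.18 -0.    1.45  1.13]
1015 [[-54.7, 28.2, 70.2], [0.4, 67.5, 84.4], [55.2, 111.1, 103.9]]
1550 [[-56.4, 27.3, 79.2], [-38.2, 47.6, 84.6], [-5.9, 73.7, 100.2]]
```

View pics/m3.png

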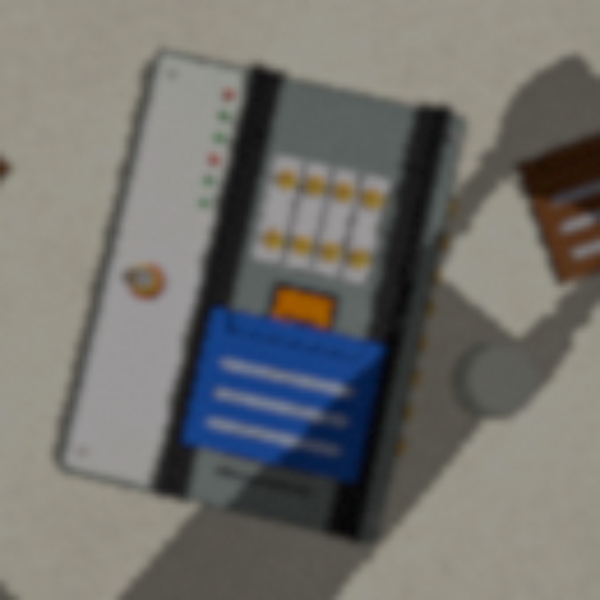

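All 8 terminals are bare at (250-390,155-280). The cover lies flat and square on the rails at (285,390), spanning unit y 28..111 (end at 145), with its top at z = 84 mm. The tab is down, and the adapter and jar are where they were.

```bash
python3 -c "
from bench import manip
print(manip.sign_off())"
```

```text
the job is handed in; nothing more can be done
None
```

The job is handed in: the tab is pressed fully in to its stop, all 8 terminals are bare, the cover lies flat on the rails about 34 mm short of their end (centre at unit y about +69 mm, so it still covers part of the tab), and nothing else was touched.

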